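Unlatch the tool case and stow the blue spool

ROBOT

A 6-joint arm with a two-finger parallel gripper is mounted at the origin on the work surface. World frame = base frame: x ahead of the robot, y to its left, z up, the work surface at z = 0. Lengths are in m, angles in degrees, forces in N, time in s.
With the tool pointing down it reaches from about 0.25 to 0.775 m from the base axis. Payload 4 kg.
Tool frame: the origin (TCP) lies at the very end of the fingers, on their centre line; the grasp point (between the pads) lies 19 mm behind it; z points along the fingers, y is the line along which they close (so a half turn about z gives the same grasp; the last joint's range is limited). The gripper opens to 94 mm and grips with 3 to 60 N. Pads are 16 mm wide; open, the fingers measure 119 mm over their backs; the gripper's body (75 mm by 177 mm) begins 78 mm behind the grasp point.
Start: joints at [63.363, 4.996, 78.535, -0, 96.463, -5.907], TCP at [0.195, 0.514, 0.206] pointing down, gripper open.
Joint ranges: [-177.83, 177.83], [-43.37, 116.18], [15.69, 146.23], [-61.86, 241.86], [9.47, 152.12], [-147.06, 147.06]. Speed limits (degrees/s): [159.86, 159.86, 180, 180, 180, 180].

INTERFACE

Orientations are given as a 3x3 rotation matrix whose columns are the frame's x, y, z axes.
In Python, from bench import telemetry, optics, order gives the robot as it stands.
- The arm moves only by the tool drive_tool, never from a script. Its argument "motion" is a list that holds one entry, the list of rows, each a list of 5 numbers: the finger opening in mm, from 0 to 94, then the shift along the tool's x, y, z in mm, then the turn about the tool's z in rad. In form: [[[fingers, dx, dy, dz, yaw], ...]]. A call has 1 to 12 rows; each row is the pose to reach, as a shift and turn from the pose commanded when the call began, along the tool's axes at that moment; what a row does not reach only later rows make up. A row lasts 1/8 s, in which the tool goes at most 62.5 mm and 10.7 degrees, less where a joint would pass 70% of its speed; a pose out of reach is approached as far as the arm can. A call with a gripper value outside its range is refused whole. The fingers move at their own pace and stop on an object; "squeeze" is the grip in N (left out, the last holds). Time passes only in rows, so rows that repeat a pose let the fingers close. It gives the time, the measured TCP pose, the force, the opening and the grip force at its end, in the units of the state.
- telemetry.observe(): the state, without advancing time (a new reading comes with each control period).
- optics.camera(name): name is "side" or "top"; returns a dict with "color" (384x512x3 uint8, red, green, blue), "depth" (384x512 float32, m along the optical axis (not along the pixel's ray), 0 where there is no reading), "K" (3x3 intrinsics, pixels), "pose" (4x4, takes a point from camera to world coordinates). Camera axes: x right, y up, looking along -z (the intrinsics and any distortion apply to the point x, -y, -z); pixel columns grow to the right and rows downward; lengths in m; the calibration is good to about 2 mm. A picture is of the moment at which its call begins.
- order.job_done(): hands the job in; it is judged then, once.
The state is a dict: "time_s": time; "joint_pos": joint angles; "dq": joint speeds; "joint_efforts": joint torques, N m; "tcp_pos": TCP position; "orientation": TCP orientation; "ft_force": force on the tool from outside, world axes, zero at the start; "ft_torque": the same for the moment, N m; "finger_gap": opening from 0.0 (shut) to 1.0 (fully open); "grasp_force": force on a finger pad.
Only numpy, scipy, OpenCV 4.12 (cv2) and the standard library are available. Lean on these libraries where they do the work, as an engineer would, in place of code of your own. Each camera call takes 0.05 s, during which the arm holds its last target. There are 200 camera calls.

TASK

Swing the red-knobbed latch lever of the orange tool case all the way over to the side, then lift the black lid fully open, up to its stop, without the robot bumping the light bar above. Then take the blue thread spool off the granite slab and set it down gently, upright on the floor of the case (do not drop it), leaving the lid open, the lever over to the side, and the other two spools and the wax block where they are.

Things in the scene. Friction and masses are not known exactly. Their poses are not given: they have to be found in the camera images.
- case: Orange case fixed to the bench, 150 (x) x 240 (y) x 70 mm high, walls and floor 5 mm, lid on top. Origin: centre of its underside, at bench height; x points from its front (latch, lid pull; robot side) to its hinge side, y left, z up. All case offsets given here are in this frame. Inside: the wax block at +y; y -110 to +30 mm is empty. The thread spool fits upright under the rim.
- latch (a joint): Steel lever, 14 mm wide, 8 mm thick, on the case's front face, turning about the case's x. 0: upright, its nose hooked over a striker on the lid, which then cannot open (starts at 0 to 0.12). Grows as its top swings to the case's +y; stop at 1.57 rad, lying level; the lid is free above 0.4. Stays where it is left; 1 to 2 N at the knob moves it.
- latch_knob (a point): Middle of the lever's red knob: a cylinder 18 mm across and 28 mm long along the case's x, sticking out from the lever towards the robot, at x -109 mm; 70 mm from the pivot. With the lever upright it is at y +60, z 103.5 mm. It turns with the lever (its y and z axes follow it).
- latch_pivot (a point): Pivot axis of the lever, at x -91, y +60, z 33.5 mm of the case.
- lid (a joint): Black lid, 150 x 240 x 8 mm, hinged on the case's far (+x) top edge. 0: shut; it grows as the front edge rises; stop at 1.3 rad. The hinge is stiff: the lid stays where it is left; about 4 N at the pull lifts it (lid 0.25 kg).
- lid_handle (a point): Centre of the lid's yellow pull: a round bar 18 mm across, 40 mm long along the case's y, on a 14 mm wide stem at its middle, 28 mm in front of the lid's front edge; free space below and beyond both ends. Pinched by its flat ends from above, it can turn between the fingers. Shut: x -103, y -50, z 74.5 mm of the case; 178 mm from the hinge.
- lid_hinge (a point): Point of the lid's hinge axis (along the case's y), at x +75, y 0, z 70.5 mm of the case. The lid's underside lies 0 mm and the pull's centre 4 mm above it when shut.
- lamp: Aluminium light bar, 36 (x) x 370 (y) x 16 mm, underside 316 mm above the bench, on thin posts 170 mm either side of its middle. Origin: on the bench under its middle, 53 mm behind the case's centre, parallel to the case. It overhangs the case: lean the hand back towards the robot 25 to 45 degrees to work below it. The lid clears it. Not to be bumped.
- spool_blue: Thread spool with blue thread (the one to stow), 60 mm tall: orange foot 38 mm across and 6 mm high, thread cylinder 32 mm across from 6 to 54 mm, orange cap 20 mm across on top. About 70 g. Origin: centre of its underside; z up along its axis. It stands in any of three places, about 90 mm apart, in a row along the slab's y.
- spool_black: Same spool with black thread; stays where it is. Origin: centre of its underside.
- spool_taupe: Same spool with grey-brown thread; stays where it is. Origin: centre of its underside.
- slab: Dark granite slab fixed on the bench, 140 (x) x 270 (y) x 30 mm. Origin: centre of its underside. The spools stand on its top.
- wax: Yellow beeswax block, 50 (x) x 60 (y) x 30 mm, loose on the case floor near y +75 mm; stays there. Origin: centre of its underside.
Things that resemble listed ones, but are neither listed nor needed, are in the scene too. What is shaped like the spool_blue but turquoise is not meant.

How it is judged:
By the outcome, as a careful person would: the job done as asked, in the order asked, and still so for the second after the job is handed in, with the robot touching nothing.
It also fails if it takes over 72 s, if anything falls off the work surface, if the arm or the gripper's body presses on something with over 40 N, if the wrist force passes 120 N, or if a joint passes its speed limit or range.

## Working session

There is one attempt and no reset: what is moved stays moved. The work goes in short steps, Python scripts to look and compute and a tool call to move; the robot and the scene stay as the last step left them, time stands still between calls to the robot, and variables do not carry over. Pictures are saved under pics/ and viewed, at most 10 in all, crops included, and the job is handed in when it is done.

Besides the shell and the picture viewer there is one more tool, called after "Emit:" by a JSON object that holds its "api" and its "payload", one argument or row to a line. drive_tool: Moves the arm, as the interface text tells. Its arguments: {"type":"object","properties":{"motion":{"type":"array"},"squeeze":{"type":"number"}},"required":["motion"]}

```bash
mkdir -p pics; ls; python3 - <<'E'
from bench import telemetry, optics, order
import cv2, numpy as np, pickle
print(telemetry.observe())
d={}
for n in("side","top"):
    c=optics.camera(n); d[n]=c
    print(n,c["K"],c["pose"].round(4),[k for k in c])
pickle.dump(d,open("c0.pkl","wb"))
cv2.imwrite("pics/a.png",np.vstack([d[n]["color"][...,::-1] for n in d])[:, :] if 0 else cv2.resize(d["side"]["color"][...,::-1],(768,576)))
cv2.imwrite("pics/b.png",cv2.resize(d["top"]["color"][...,::-1],(768,576)))
E
```

```text
pics
{'time_s': 0.0, 'joint_pos': array([ 6.33628585e+01,  5.03855376e+00,  7.86221481e+01, -1.42002698e-03,
        9.64597188e+01, -5.90618498e+00]), 'dq': array([-0.02505644, -0.01228509,  0.02210821, -0.00889743,  0.10364328,
        0.00257004]), 'joint_efforts': array([-5.72494355e-04, -3.40186393e+01, -3.02427542e+01,  7.18472991e-02,
        3.32072668e-02, -1.60323107e-04]), 'tcp_pos': array([0.1944589 , 0.51392211, 0.20433242]), 'orientation': array([[-9.35251848e-01,  3.53981827e-01, -9.20276083e-04],
       [ 3.53982972e-01,  9.35249958e-01, -1.88970618e-03],
       [ 1.91766521e-04, -2.09311326e-03, -9.99997791e-01]]), 'ft_force': array([ 0.18948238, -0.52970299,  0.31710809]), 'ft_torque': array([-0.0258301 , -0.01363773,  0.03282137]), 'grasp_force': 0.0, 'finger_gap': 0.9993046968884569}
side [[363.68663945   0.         253.47415279]
 [  0.         363.68663945 187.49903808]
 [  0.           0.           1.        ]] [[ 0.9976  0.0381 -0.0582  0.583 ]
 [-0.0695  0.5755 -0.8149 -0.7832]
 [ 0.0024  0.8169  0.5767  0.5909]
 [ 0.      0.      0.      1.    ]] ['color', 'depth', 'K', 'pose']
top [[384.14817761   0.         253.91068675]
 [  0.         384.14817761 188.66599248]
 [  0.           0.           1.        ]] [[-0.0187  0.9948 -0.1002  0.495 ]
 [-0.9994 -0.0215 -0.027  -0.0855]
 [-0.0291  0.0997  0.9946  1.1547]
 [ 0.      0.      0.      1.    ]] ['color', 'depth', 'K', 'pose']
```

View pics/a.png

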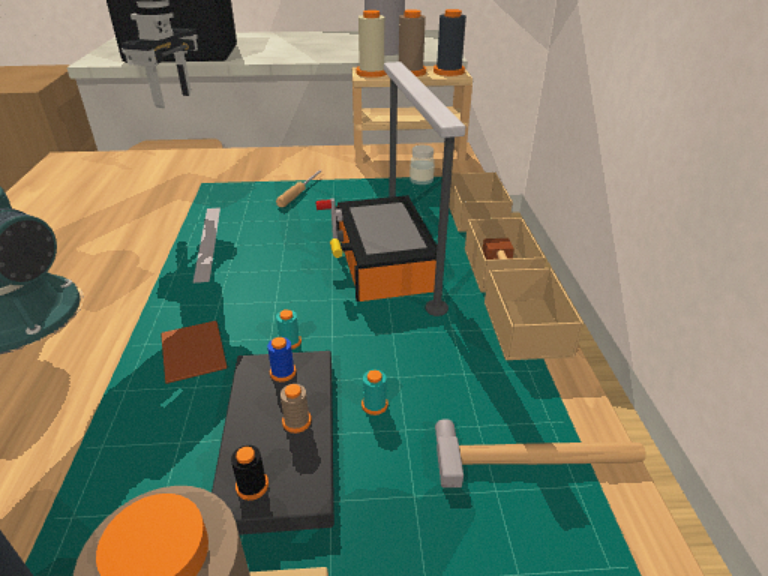

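View pics/b.png

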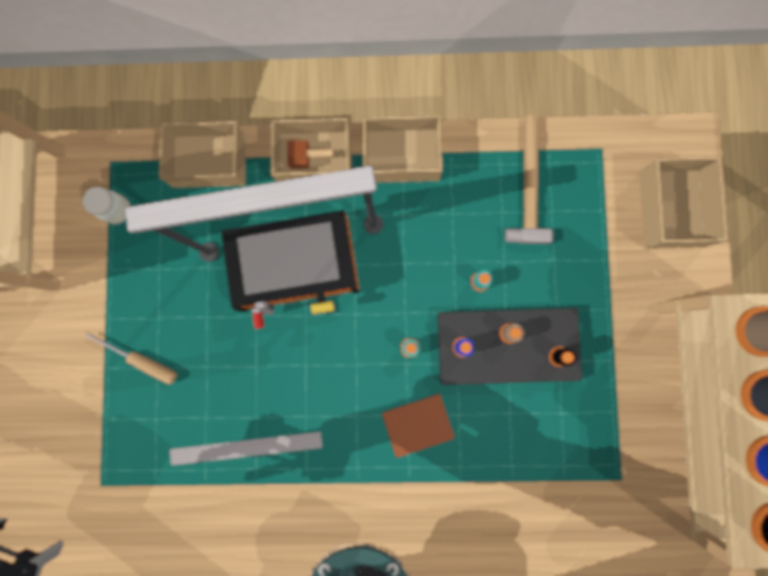

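The side view shows the case at about (390,245), with the red knob at (325,204), the yellow pull at (336,247) and the blue spool at (282,358). In the top view the knob is at (258,318), the pull at (322,308) and the blue spool at (463,347). The lamp bar is beyond the case. Next I'll measure these.

```bash
cat > h.py <<'E'
import numpy as np, cv2
from bench import telemetry, optics, order
def cloud(c):
    v,u=np.mgrid[:384,:512]; d=c["depth"]; K=c["K"]
    p=np.stack([(u-K[0,2])/K[0,0]*d,-(v-K[1,2])/K[1,1]*d,-d],-1)
    return p@c["pose"][:3,:3].T+c["pose"][:3,3]
def ray(c,u,v,z):
    K=c["K"]; r=c["pose"][:3,:3]@[(u-K[0,2])/K[0,0],-(v-K[1,2])/K[1,1],-1]; o=c["pose"][:3,3]
    return o+r*(z-o[2])/r[2]
def hsv(c): return cv2.cvtColor(c["color"],cv2.COLOR_RGB2HSV).astype(int)
def blobs(m,n=8):
    k,l,s,ce=cv2.connectedComponentsWithStats(m.astype(np.uint8))
    return [(ce[i],s[i][4],l==i) for i in range(1,k) if s[i][4]>=n]
def delta(target,yaw):  # world TCP, world direction (deg) of tool y axis
    s=telemetry.observe(); R=s["orientation"]
    d=R.T@(np.array(target)-s["tcp_pos"])*1000
    y=R.T@[np.cos(np.radians(yaw)),np.sin(np.radians(yaw)),0]
    a=np.arctan2(-y[0],y[1]); a=(a+np.pi/2)%np.pi-np.pi/2
    return d.round(1),round(a,4)
E
python3 - <<'E'
from h import *
import pickle
D=pickle.load(open("c0.pkl","rb"))
for n,c in D.items():
    H=hsv(c);h,s,v=H[...,0],H[...,1],H[...,2];P=cloud(c)
    for name,m in dict(red=((h<6)|(h>174))&(s>190)&(v>90),yel=(h>22)&(h<34)&(s>180)&(v>120),blue=(h>110)&(h<130)&(s>150)&(v>60)).items():
        for ce,a,M in blobs(m):
            q=P[M]; print(n,name,ce.round(1),a,np.median(q,0).round(4),q.max(0).round(3),q.min(0).round(3))
    P2=P.reshape(-1,3)
    reg=(abs(P[...,0]-.62)<.25)&(P[...,1]>.0)&(P[...,1]<.5)
    q=P[reg&(P[...,2]>.07)&(P[...,2]<.084)&(s<80)][:,:2].astype(np.float32)
    print(n,"lid",len(q),cv2.minAreaRect(q),np.median(q,0))
    q=P[reg&(P[...,2]>.31)&(P[...,2]<.345)]; print(n,"lamp",len(q),cv2.minAreaRect(q[:,:2].astype(np.float32)) if len(q) else 0,np.median(q,0))
E
```

```text
side red [215.2 136.2] 51 [0.5391 0.1636 0.1069] [0.553 0.172 0.114] [0.527 0.157 0.098]
side yel [223.9 164.7] 58 [0.5634 0.0445 0.0812] [0.571 0.076 0.085] [0.555 0.034 0.07 ]
side blue [187.  239.6] 258 [ 0.4855 -0.2206  0.0657] [ 0.583 -0.197  0.591] [ 0.468 -0.783  0.035]
side lid 2339 ((0.667147159576416, 0.24875694513320923), (0.5112434029579163, 0.2004992514848709), 82.24588012695312) [0.65818596 0.10546196]
side lamp 671 ((0.7041733860969543, 0.155070498585701), (0.03535699471831322, 0.3115553855895996), 8.31026840209961) [0.70336316 0.12570417 0.33185387]
top red [172.6 212.7] 10 [0.5397 0.1661 0.1098] [0.546 0.168 0.112] [0.53  0.165 0.107]
top blue [508.7 307.3] 108 [ 0.3055 -0.6292  0.2504] [ 0.326 -0.626  0.264] [ 0.282 -0.642  0.24 ]
top lid 4190 ((0.6993606686592102, 0.24894218146800995), (0.5107765197753906, 0.2794587016105652), 85.86241912841797) [0.6559913  0.12415496]
top lamp 2405 ((0.704145073890686, 0.1553879976272583), (0.03682743385434151, 0.31482791900634766), 8.307199478149414) [0.70251602 0.15466311 0.33148426]
```

```bash
python3 - <<'E'
from h import *
import pickle
D=pickle.load(open("c0.pkl","rb"))
a=np.radians(8.31); X=np.array([np.cos(a),np.sin(a)]);Y=np.array([-X[1],X[0]])
for n,c in D.items():
    H=hsv(c);h,s,v=H[...,0],H[...,1],H[...,2];P=cloud(c)
    reg=(abs(P[...,0]-.65)<.15)&(P[...,1]>-.15)&(P[...,1]<.4)
    q=P[reg&(P[...,2]>.31)&(P[...,2]<.345)]; r=cv2.minAreaRect(q[:,:2].astype(np.float32)); print(n,"lamp",r,"case from lamp",(np.array(r[0])-.053*X).round(4))
    m=(reg&(P[...,2]>.072)&(P[...,2]<.084)&(P[...,1]>-.02)&(P[...,1]<.32)).astype(np.uint8)
    b=max(blobs(m),key=lambda t:t[1]);q=P[b[2]];u=q[:,:2]@X;w=q[:,:2]@Y
    print(n,"lid",b[1],cv2.minAreaRect(q[:,:2].astype(np.float32)),[np.percentile(u,[.5,99.5]),np.percentile(w,[.5,99.5])], np.median(q[:,2]))
    for name,m,z in (("red",((h<8)|(h>172))&(s>150)&(v>80),None),("yel",(h>20)&(h<36)&(s>130)&(v>100),None),("blue",(h>108)&(h<132)&(s>100)&(v>40),None)):
        for ce,A,M in blobs(m&(P[...,0]>.4)&(P[...,0]<.7)&(P[...,2]<.13)):
            q=P[M]; C=np.array([q[:,0].mean(),q[:,1].mean()]); print(n,name,ce.round(1),A,np.median(q,0).round(4),np.percentile(q,[5,95],axis=0).round(3).tolist())
    # spool caps: orange points near z=.09 on slab
    for ce,A,M in blobs((h>3)&(h<20)&(s>150)&(P[...,2]>.082)&(P[...,2]<.1)&(P[...,1]<-.1)&(P[...,0]>.35)&(P[...,0]<.65),5):
        print(n,"cap",ce.round(1),A,np.median(P[M],0).round(4),ray(c,*ce,.09).round(4))
E
```

```text
side lamp ((0.7084165811538696, 0.1263037919998169), (0.03558830916881561, 0.3696994185447693), 8.369806289672852) case from lamp [0.656  0.1186]
side lid 2455 ((0.6399940848350525, 0.11852019280195236), (0.18790459632873535, 0.24382956326007843), 7.680007457733154) [array([0.55808776, 0.7417989 ]), array([-0.09646551,  0.14400625])] 0.07883325390761087
side red [215.3 136.1] 55 [0.5391 0.1643 0.1073] [[0.528, 0.161, 0.099], [0.553, 0.17, 0.112]]
side yel [223.7 164.8] 72 [0.5631 0.0457 0.0804] [[0.555, 0.035, 0.07], [0.571, 0.073, 0.084]]
side blue [187.  239.8] 305 [ 0.485  -0.2203  0.0651] [[0.47, -0.224, 0.038], [0.498, -0.208, 0.084]]
side cap [185.3 228.2] 58 [ 0.483  -0.211   0.0892] [ 0.4833 -0.2113  0.09  ]
side cap [194.9 260.4] 87 [ 0.5082 -0.3017  0.0892] [ 0.5085 -0.3026  0.09  ]
side cap [163.1 303. ] 125 [ 0.462  -0.3935  0.0891] [ 0.4623 -0.3944  0.09  ]
top lamp ((0.707931637763977, 0.1285003423690796), (0.03725132346153259, 0.36913955211639404), 8.38226318359375) case from lamp [0.6555 0.1208]
top lid 4480 ((0.6379173398017883, 0.1191633865237236), (0.18782870471477509, 0.24115121364593506), 8.429245948791504) [array([0.55907674, 0.74100493]), array([-0.09382514,  0.14395452])] 0.07866266622606521
top red [171.8 213.3] 42 [0.5383 0.1683 0.1097] [[0.527, 0.163, 0.107], [0.549, 0.174, 0.112]]
top yel [214.7 204.3] 89 [0.5619 0.0538 0.0814] [[0.554, 0.038, 0.076], [0.571, 0.072, 0.085]]
top blue [310.3 231.2] 56 [ 0.4822 -0.2131  0.0833] [[0.467, -0.232, 0.028], [0.496, -0.193, 0.088]]
top cap [343.5 221.5] 32 [ 0.5065 -0.3009  0.09  ] [ 0.5065 -0.3008  0.09  ]
top cap [310.1 231.5] 16 [ 0.4809 -0.2082  0.0906] [ 0.4809 -0.2085  0.09  ]
top cap [377.7 238. ] 75 [ 0.4599 -0.3921  0.0887] [ 0.46   -0.3915  0.09  ]
```

```bash
cat >> h.py <<'E'
A=np.radians(8.38); XC=np.array([np.cos(A),np.sin(A),0]); YC=np.array([-np.sin(A),np.cos(A),0]); C0=np.array([.656,.121,0])
def case(x,y,z): return C0+XC*x/1000+YC*y/1000+np.array([0,0,z/1000])
E
python3 - <<'E'
from h import *
for z in(206,84): t=case(-111,62.5,z);print(t,delta(t,98.38))
E
```

```text
[0.53707651 0.16665582 0.206     ] (array([-443.3, -203.5,   -1.2]), np.float64(-0.5081))
[0.53707651 0.16665582 0.084     ] (array([-443.4, -203.3,  120.8]), np.float64(-0.5081))
```

Emit:
{"api": "drive_tool", "payload": {
  "motion": [
    [[70, -40, -18, 0, -0.05], [70, -85, -39, 0, -0.1], [70, -130, -60, 0, -0.16], [70, -175, -81, 0, -0.22], [70, -220, -102, 0, -0.28], [70, -265, -122, 0, -0.34], [70, -310, -142, 0, -0.4], [70, -355, -162, 0, -0.45], [70, -400, -183, 0, -0.5], [70, -430, -197, 0, -0.508], [70, -443, -203.5, 0, -0.508], [70, -443, -203.5, 0, -0.508]]
  ]
}}

```text
time_s: 1.6
tcp_pos: [0.5369, 0.1671, 0.2049]
orientation: [[-0.989, -0.145, -0.001], [-0.145, 0.989, 0.0], [0.001, 0.001, -1.0]]
ft_force: [-0.1, -0.7, 0.4]
finger_gap: 0.74
grasp_force: 0.0
```

```bash
python3 - <<'E'
from h import *
t=case(-111,62.5,84);print(t,delta(t,98.38));s=telemetry.observe();print(s["tcp_pos"],s["orientation"].round(4),s["joint_pos"])
E
```

```text
[0.53707651 0.16665582 0.084     ] (array([ -0.3,  -0.5, 120.9]), np.float64(-0.0012))
[0.53685069 0.16709632 0.20490063] [[-9.895e-01 -1.446e-01 -1.400e-03]
 [-1.446e-01  9.895e-01  3.000e-04]
 [ 1.300e-03  5.000e-04 -1.000e+00]] [ 1.14906384e+01  6.62691441e+00  7.68269665e+01  3.32941550e-02
  9.66213291e+01 -8.68176310e+01]
```

Emit:
{"api": "drive_tool", "payload": {
  "motion": [
    [[45, 0, 0, 40, 0], [45, 0, 0, 80, 0], [45, 0, 0, 108, 0], [45, 0, 0, 121, 0], [45, 0, 0, 121, 0], [10, 0, 0, 121, 0], [10, 0, 0, 121, 0], [10, 0, 0, 121, 0], [10, 0, 0, 121, 0], [10, 0, 0, 121, 0], [10, 0, 0, 121, 0]]
  ],
  "squeeze": 6
}}

```text
time_s: 2.98
tcp_pos: [0.5376, 0.1677, 0.0856]
orientation: [[-0.989, -0.146, 0.002], [-0.146, 0.989, 0.001], [-0.002, 0.001, -1.0]]
ft_force: [-1.0, 1.0, 5.4]
finger_gap: 0.189
grasp_force: 6.0
```

```bash
python3 - <<'E'
from h import *
s=telemetry.observe();print(s["tcp_pos"],s["finger_gap"]*94,s["grasp_force"],s["ft_force"], (s["tcp_pos"]-C0)@XC,(s["tcp_pos"]-C0)@YC)
c=optics.camera("side");cv2.imwrite("pics/c.png",cv2.resize(c["color"][90:220,150:350,::-1],(800,520),interpolation=cv2.INTER_CUBIC))
E
```

```text
[0.53760158 0.16767431 0.08556156] 17.746036022834144 6.000300496816635 [-1.00923813  0.98135794  5.36510884] -0.11033210203255311 0.06343108881140344
```

View pics/c.png

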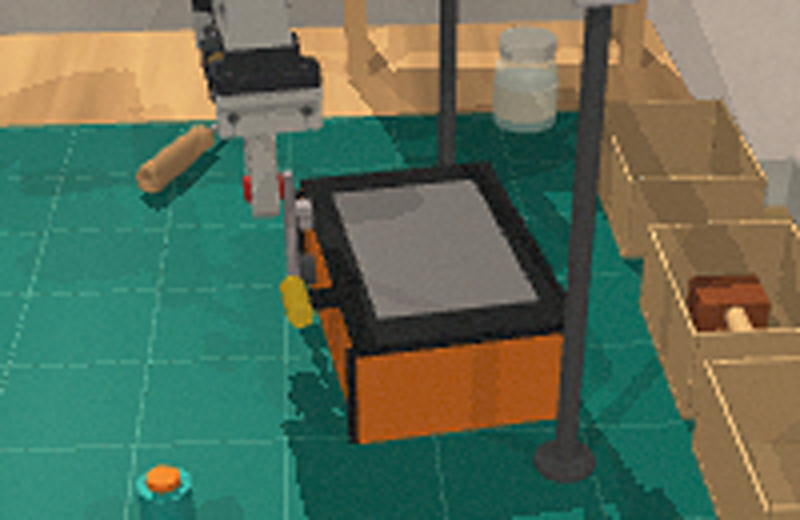

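Emit:
{"api": "drive_tool", "payload": {
  "motion": [
    [[10, 0, 10.5, 1.4, 0], [10, 0, 19.9, 4, 0], [10, 0, 28.9, 7.9, 0], [10, 0, 37.3, 13.1, 0], [10, 0, 44.8, 19.3, 0], [10, 0, 51.4, 26.5, 0], [10, 0, 57, 34.6, 0], [10, 0, 61.3, 43.4, 0], [10, 0, 64.4, 52.6, 0], [10, 0, 66.2, 62.4, 0], [10, 0, 66.6, 70, 0], [10, 0, 66.6, 72, 0]]
  ]
}}

```text
time_s: 4.53
tcp_pos: [0.5269, 0.2337, 0.0118]
orientation: [[-0.989, -0.146, -0.001], [-0.146, 0.989, 0.001], [0.001, 0.001, -1.0]]
ft_force: [-1.2, 0.8, 1.9]
finger_gap: 0.188
grasp_force: 6.0
```

Emit:
{"api": "drive_tool", "payload": {
  "motion": [
    [[10, 0, 0, 1.5, 0], [10, 0, 0, 1.5, 0], [10, 0, 0, 1.5, 0]]
  ]
}}

```text
time_s: 4.9
tcp_pos: [0.5269, 0.2336, 0.0109]
orientation: [[-0.989, -0.146, -0.001], [-0.146, 0.989, 0.001], [0.0, 0.001, -1.0]]
ft_force: [-1.7, 1.7, -0.7]
finger_gap: 0.189
grasp_force: 6.0
```

```bash
python3 - <<'E'
from h import *
s=telemetry.observe();print(s["tcp_pos"],s["finger_gap"]*94,s["grasp_force"],s["ft_force"], (s["tcp_pos"]-C0)@XC,(s["tcp_pos"]-C0)@YC)
E
```

```text
[0.52691561 0.23364334 0.01086186] 17.747716758242838 5.999435931444168 [-1.73898927  1.69776002 -0.74545835] -0.11128981133831797 0.130253138830218
```

Emit:
{"api": "drive_tool", "payload": {
  "motion": [
    [[40, 0, 0, 0, 0], [40, 0, 0, 0, 0], [40, 0, 0, 0, 0], [40, 0, 0, -40, 0], [40, 0, 0, -90, 0], [40, 0, 0, -140, 0], [40, 50, 0, -160, 0], [40, 100, 0, -160, 0], [40, 100, 0, -160, 0]]
  ]
}}

```text
time_s: 6.02
tcp_pos: [0.4258, 0.2182, 0.1712]
orientation: [[-0.989, -0.147, 0.0], [-0.147, 0.989, 0.0], [-0.0, 0.0, -1.0]]
ft_force: [-0.6, 0.6, 0.4]
finger_gap: 0.424
grasp_force: 0.0
```

```bash
python3 - <<'E'
from h import *
s=telemetry.observe();print(s["tcp_pos"],s["ft_force"])
for n in("side","top"):
    c=optics.camera(n);H=hsv(c);h,s,v=H[...,0],H[...,1],H[...,2];P=cloud(c)
    for ce,A,M in blobs(((h<8)|(h>172))&(s>150)&(v>60)&(P[...,0]>.4)&(P[...,0]<.6)&(P[...,1]>.1)&(P[...,1]<.4)&(P[...,2]<.13),3):
        q=P[M]-C0; print(n,ce,A,[np.percentile(q@a,[5,50,95]).round(3) for a in(XC,YC,np.array([0,0,1]))])
    if n=="side":cv2.imwrite("pics/d.png",cv2.resize(c["color"][90:220,150:350,::-1],(800,520),interpolation=cv2.INTER_CUBIC))
E
```

```text
[0.42582379 0.21818299 0.17121213] [-0.5763177   0.56610169  0.3724382 ]
side [213.9375     146.39583333] 48 [array([-0.121, -0.108, -0.095]), array([0.119, 0.124, 0.132]), array([0.032, 0.038, 0.043])]
top [156.05405405 217.59459459] 37 [array([-0.12, -0.11, -0.1 ]), array([0.122, 0.128, 0.133]), array([0.039, 0.042, 0.045])]
```

View pics/d.png

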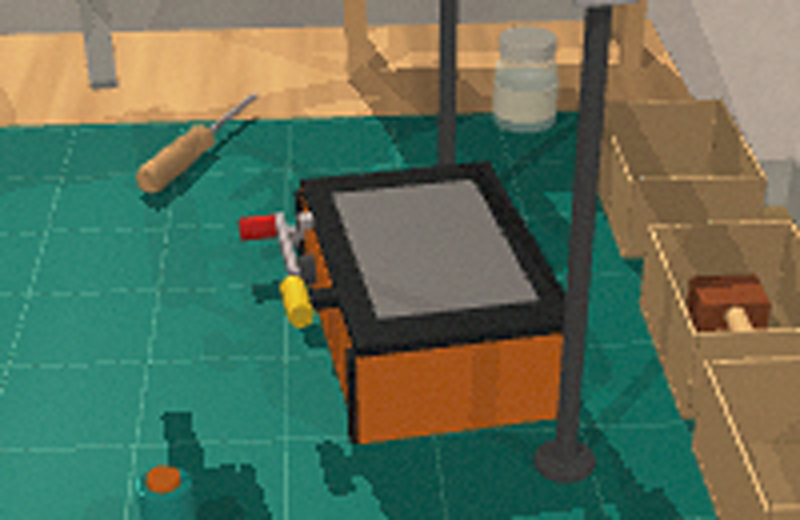

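The knob now lies level at (258,227) in the crop, with its top at about 43–45 mm, so it may be 2 mm short of the stop. I'll press it once from above with the fingers closed.

Emit:
{"api": "drive_tool", "payload": {
  "motion": [
    [[0, -50, 0, 0, 0], [0, -101, 0, 0, 0], [0, -101, 0, 40, 0], [0, -101, 0, 80, 0], [0, -101, 0, 110, 0], [0, -101, 0, 122, 0], [0, -101, 0, 126, 0], [0, -101, 0, 129, 0]]
  ]
}}

```text
time_s: 7.12
tcp_pos: [0.5295, 0.2337, 0.0433]
orientation: [[-0.989, -0.146, 0.002], [-0.146, 0.989, 0.001], [-0.003, 0.0, -1.0]]
ft_force: [0.1, 0.6, 0.8]
finger_gap: 0.005
grasp_force: 0.4
```

Emit:
{"api": "drive_tool", "payload": {
  "motion": [
    [[0, 0, 0, 2, 0], [0, 0, 0, 2, 0]]
  ]
}}

```text
time_s: 7.38
tcp_pos: [0.5296, 0.2338, 0.0427]
orientation: [[-0.989, -0.146, 0.004], [-0.146, 0.989, 0.001], [-0.004, 0.001, -1.0]]
ft_force: [-0.5, -0.7, 4.7]
finger_gap: 0.005
grasp_force: 2.6
```

Emit:
{"api": "drive_tool", "payload": {
  "motion": [
    [[0, 0, 0, 2, 0], [0, 0, 0, 3, 0], [0, 0, 0, 3, 0]]
  ]
}}

```text
time_s: 7.75
tcp_pos: [0.5298, 0.2339, 0.0423]
orientation: [[-0.989, -0.146, 0.005], [-0.146, 0.989, 0.002], [-0.005, 0.001, -1.0]]
ft_force: [-5.3, -1.8, 15.9]
finger_gap: 0.006
grasp_force: 7.8
```

Emit:
{"api": "drive_tool", "payload": {
  "motion": [
    [[70, 0, 0, -40, 0], [70, 0, 0, -90, 0], [70, 0, -50, -110, 0], [70, 0, -100, -110, 0], [70, 0, -150, -110, 0], [70, -4, -180, -110, 0], [70, -4, -180, -110, 0]]
  ]
}}

```text
time_s: 8.62
tcp_pos: [0.5591, 0.0539, 0.1476]
orientation: [[-0.99, -0.142, 0.002], [-0.142, 0.99, -0.0], [-0.002, -0.0, -1.0]]
ft_force: [0.1, 0.1, -0.5]
finger_gap: 0.714
grasp_force: 0.0
```

```bash
python3 - <<'E'
from h import *
c=optics.camera("top");H=hsv(c);h,s,v=H[...,0],H[...,1],H[...,2];P=cloud(c)
print(delta(case(-103,-50,56),98.38),telemetry.observe()["tcp_pos"])
E
```

```text
(array([-2.6,  0.8, 91.6]), np.float64(-0.0019)) [0.55877332 0.05533458 0.14755035]
```

Emit:
{"api": "drive_tool", "payload": {
  "motion": [
    [[70, -2.5, 0.5, 30, 0], [70, -2.5, 0.5, 65, 0], [70, -2.5, 0.5, 91, 0], [70, -2.5, 0.5, 91, 0], [25, -2.5, 0.5, 91, 0], [25, -2.5, 0.5, 91, 0], [25, -2.5, 0.5, 91, 0], [25, -2.5, 0.5, 91, 0], [25, -2.5, 0.5, 91, 0], [25, -2.5, 0.5, 91, 0]]
  ],
  "squeeze": 15
}}

```text
time_s: 9.93
tcp_pos: [0.5615, 0.0568, 0.057]
orientation: [[-0.989, -0.146, 0.002], [-0.146, 0.989, 0.0], [-0.002, 0.0, -1.0]]
ft_force: [-0.6, 0.4, 3.2]
finger_gap: 0.423
grasp_force: 15.0
```

```bash
python3 - <<'E'
from h import *
s=telemetry.observe();t=s["tcp_pos"]-C0;x0,z0=t@XC*1000,t[2]*1000;print(x0,t@YC,z0,s["finger_gap"]*94,s["ft_force"],s["grasp_force"])
r=np.hypot(178,4);p0=np.arctan2(4,178)
for th in np.arange(.05,1.06,.05):print(round(th,2),(-(-r*np.cos(p0+th)+178)*1000/1000).round(1),(-(r*np.sin(p0+th)-4)).round(1))
E
```

```text
-102.86660421419506 -0.049747662417184764 56.99601726600355 39.76058637048243 [-0.60701976  0.39754709  3.15421573] 15.000446140766144
0.05 -0.4 -8.9
0.1 -1.3 -17.8
0.15 -2.6 -26.6
0.2 -4.3 -35.3
0.25 -6.5 -43.9
0.3 -9.1 -52.4
0.35 -12.2 -60.8
0.4 -15.6 -69.0
0.45 -19.5 -77.0
0.5 -23.7 -84.8
0.55 -28.3 -92.4
0.6 -33.3 -99.8
0.65 -38.7 -106.9
0.7 -44.4 -113.7
0.75 -50.5 -120.3
0.8 -56.9 -126.5
0.85 -63.5 -132.4
0.9 -70.5 -137.9
0.95 -77.7 -143.1
1.0 -85.2 -147.9
1.05 -92.9 -152.4
```

Emit:
{"api": "drive_tool", "payload": {
  "motion": [
    [[25, -0.4, 0, -9, 0], [25, -1.3, 0, -17.8, 0], [25, -2.6, 0, -26.6, 0], [25, -4.3, 0, -35.3, 0], [25, -6.5, 0, -43.9, 0], [25, -9.1, 0, -52.4, 0], [25, -12.2, 0, -60.8, 0], [25, -15.6, 0, -69, 0], [25, -19.5, 0, -77, 0], [25, -23.7, 0, -84.8, 0], [25, -23.7, 0, -84.8, 0]]
  ]
}}

```text
time_s: 11.3
tcp_pos: [0.5852, 0.0602, 0.1425]
orientation: [[-0.989, -0.146, 0.002], [-0.146, 0.989, 0.0], [-0.002, -0.0, -1.0]]
ft_force: [-3.1, 0.3, 3.2]
finger_gap: 0.426
grasp_force: 15.0
```

```bash
python3 - <<'E'
from h import *
s=telemetry.observe();t=s["tcp_pos"]-C0;x0,z0=t@XC*1000,t[2]*1000;print(x0,t@YC,z0,s["finger_gap"]*94,s["ft_force"],s["grasp_force"])
c=optics.camera("side");cv2.imwrite("pics/e.png",cv2.resize(c["color"][20:220,150:400,::-1],(750,600),interpolation=cv2.INTER_CUBIC))
E
```

```text
-78.91861935917224 -0.04979334977125423 142.54847114059834 40.049777458365746 [-3.10977204  0.32596575  3.19638999] 15.000300407409668
```

View pics/e.png

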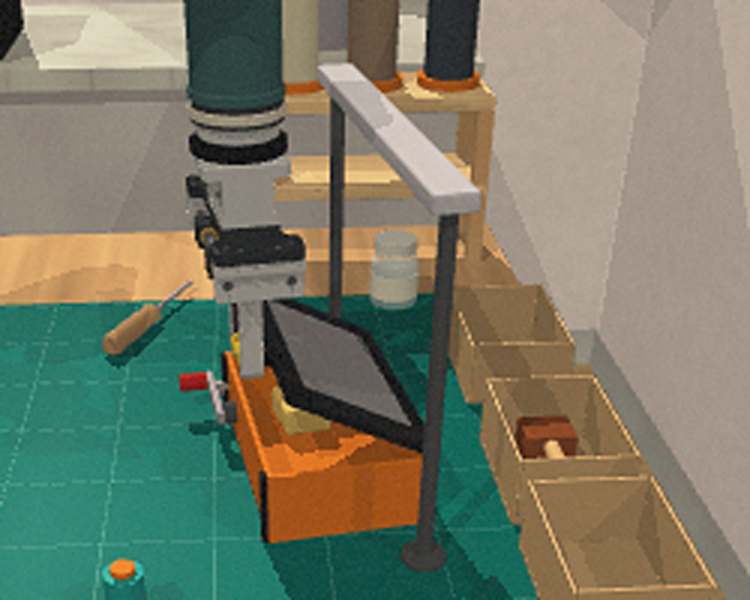

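The lid is about 0.5 rad open, with the pull still between the fingers at (240,345). The light bar at (400,140) is clear of the hand. I'll go on to about 1.0 rad.

Emit:
{"api": "drive_tool", "payload": {
  "motion": [
    [[25, -4.6, 0, -7.6, 0], [25, -9.6, 0, -15, 0], [25, -15, 0, -22.1, 0], [25, -20.7, 0, -28.9, 0], [25, -26.8, 0, -35.5, 0], [25, -33.2, 0, -41.7, 0], [25, -39.8, 0, -47.6, 0], [25, -46.8, 0, -53.1, 0], [25, -54, 0, -58.3, 0], [25, -61.5, 0, -63.1, 0], [25, -61.5, 0, -63.1, 0]]
  ]
}}

```text
time_s: 12.72
tcp_pos: [0.6466, 0.0694, 0.205]
orientation: [[-0.989, -0.146, 0.003], [-0.146, 0.989, 0.001], [-0.004, -0.0, -1.0]]
ft_force: [-0.4, 0.2, 0.5]
finger_gap: 0.425
grasp_force: 15.0
```

Emit:
{"api": "drive_tool", "payload": {
  "motion": [
    [[65, 0, 0, 0, 0], [65, 0, 0, 0, 0], [65, 0, 0, 0, 0], [65, 0, 0, 0, 0], [65, 20, 0, 0, 0], [65, 50, 0, 0, 0], [65, 80, 0, 0, 0], [65, 85, 0, 30, 0], [20, 85, 0, 60, 0], [20, 85, 0, 93, 0], [20, 85, 0, 93, 0], [20, 85, 0, 93, 0]]
  ]
}}

```text
time_s: 14.22
tcp_pos: [0.5618, 0.0567, 0.1123]
orientation: [[-0.989, -0.146, 0.002], [-0.146, 0.989, 0.0], [-0.002, -0.0, -1.0]]
ft_force: [-0.3, 0.5, 0.1]
finger_gap: 0.302
grasp_force: 0.0
```

```bash
cat > l.py <<'E'
from h import *
s=telemetry.observe();t=s["tcp_pos"]-C0;print("tcp",t@XC*1000,t@YC*1000,t[2]*1000,s["ft_force"].round(1))
c=optics.camera("side");H=hsv(c);h,S,v=H[...,0],H[...,1],H[...,2];P=cloud(c);q=P-C0
for ce,A,M in blobs((h>20)&(h<36)&(S>130)&(v>100)&(q@XC>-.15)&(q@XC<.1)&(abs(q@YC+.05)<.04)&(P[...,2]>.15),5):
    print(ce,A,[np.percentile(q[M]@a,[5,50,95]).round(3) for a in(XC,YC,np.array([0,0,1]))])
E
python3 l.py; python3 - <<'E'
from h import *
c=optics.camera("side");cv2.imwrite("pics/f.png",cv2.resize(c["color"][20:220,150:400,::-1],(750,600),interpolation=cv2.INTER_CUBIC))
E
```

```text
tcp -102.5520007131853 -49.887636313534074 112.27172798779428 [-0.3  0.5  0.1]
[253.13924051 112.13924051] 79 [array([-0.03 , -0.023, -0.015]), array([-0.07 , -0.064, -0.035]), array([0.215, 0.225, 0.229])]
```

View pics/f.png

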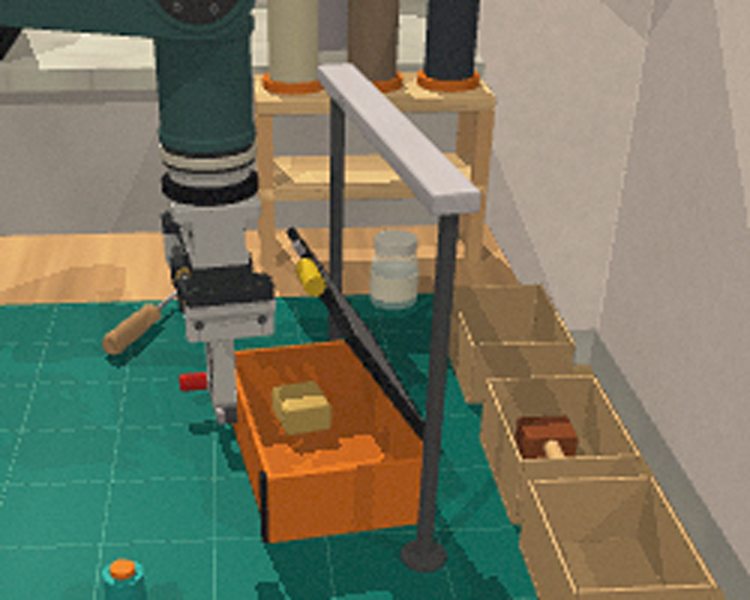

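The lid holds at about 1.0 rad with the pull at (310,275), and the case interior is visible with the wax at (302,407). The hand hangs in front of the lid. I'll push the pull back gently with the body's front face, which stays short of the light bar's edge.

Emit:
{"api": "drive_tool", "payload": {
  "motion": [
    [[20, -15, 0, 0, 0], [20, -28, 0, 0, 0], [20, -34, 0, 0, 0], [20, -38, 0, 0, 0], [20, -42, 0, 0, 0], [20, -46, 0, 0, 0]]
  ]
}}

```text
time_s: 15.08
tcp_pos: [0.6055, 0.0631, 0.1119]
orientation: [[-0.989, -0.146, -0.002], [-0.146, 0.989, -0.001], [0.002, -0.0, -1.0]]
ft_force: [-5.7, -1.0, 4.8]
finger_gap: 0.213
grasp_force: 3.1
```

```bash
python3 l.py
```

```text
tcp -58.430635088782005 -49.8669822351599 111.86052014395408 [-5.7 -1.   4.8]
[255.58333333 107.36111111] 36 [array([-0.021, -0.015, -0.008]), array([-0.068, -0.049, -0.03 ]), array([0.229, 0.232, 0.233])]
```

Emit:
{"api": "drive_tool", "payload": {
  "motion": [
    [[20, -4, 0, 0, 0], [20, -8, 0, 0, 0], [20, -12, 0, 0, 0], [20, -16, 0, 0, 0], [20, -20, 0, 0, 0], [20, -24, 0, 0, 0], [20, -24, 0, 0, 0]]
  ]
}}

```text
time_s: 16.0
tcp_pos: [0.6306, 0.067, 0.1102]
orientation: [[-0.989, -0.146, -0.0], [-0.146, 0.989, 0.0], [0.0, 0.0, -1.0]]
ft_force: [-1.5, 0.2, 0.0]
finger_gap: 0.21
grasp_force: 0.6
```

```bash
python3 l.py
```

```text
tcp -33.00029159590882 -49.672066831504154 110.15741468524641 [-1.5  0.2  0. ]
[265.10144928 104.60869565] 69 [array([0.001, 0.007, 0.014]), array([-0.072, -0.064, -0.036]), array([0.233, 0.241, 0.245])]
```

Emit:
{"api": "drive_tool", "payload": {
  "motion": [
    [[20, -3, 0, 0, 0], [20, -6, 0, 0, 0], [20, -9, 0, 0, 0], [20, -12, 0, 0, 0], [20, -14, 0, 0, 0], [20, -14, 0, 0, 0]]
  ]
}}

```text
time_s: 16.8
tcp_pos: [0.6445, 0.069, 0.1107]
orientation: [[-0.989, -0.146, 0.0], [-0.146, 0.989, 0.0], [-0.0, 0.0, -1.0]]
ft_force: [-0.7, -0.0, -0.4]
finger_gap: 0.212
grasp_force: 1.0
```

```bash
python3 l.py
```

```text
tcp -18.98994935296413 -49.74397243234537 110.69070152464391 [-0.7 -0.  -0.4]
[270.2        103.43636364] 55 [array([0.014, 0.019, 0.026]), array([-0.071, -0.068, -0.04 ]), array([0.235, 0.246, 0.249])]
```

Emit:
{"api": "drive_tool", "payload": {
  "motion": [
    [[20, -1.5, 0, 0, 0], [20, -3, 0, 0, 0], [20, -4, 0, 0, 0], [20, -4, 0, 0, 0]]
  ]
}}

```text
time_s: 17.35
tcp_pos: [0.6482, 0.0695, 0.1108]
orientation: [[-0.989, -0.146, 0.0], [-0.146, 0.989, 0.0], [-0.0, 0.0, -1.0]]
ft_force: [-1.3, -0.3, -1.6]
finger_gap: 0.215
grasp_force: 1.1
```

```bash
python3 l.py
```

```text
tcp -15.24025233725133 -49.76616072992849 110.7899009969318 [-1.3 -0.3 -1.6]
[271.27083333 103.20833333] 48 [array([0.016, 0.022, 0.028]), array([-0.071, -0.068, -0.04 ]), array([0.236, 0.246, 0.25 ])]
```

Emit:
{"api": "drive_tool", "payload": {
  "motion": [
    [[20, -1, 0, 0, 0], [20, -2, 0, 0, 0], [20, -2, 0, 0, 0]]
  ]
}}

```text
time_s: 17.77
tcp_pos: [0.6502, 0.0699, 0.1108]
orientation: [[-0.989, -0.146, 0.0], [-0.146, 0.989, 0.0], [-0.0, 0.0, -1.0]]
ft_force: [-1.6, 0.2, -1.7]
finger_gap: 0.214
grasp_force: 1.1
```

```bash
python3 l.py; python3 - <<'E'
from h import *
for n in("side","top"):
    c=optics.camera(n);q=cloud(c)-C0;x=q@XC*1000;y=q@YC*1000;z=q[...,2]*1000
    m=(abs(y)<200)&(x>-80)&(x<80)
    for a in range(190,480,20):
        k=m&(z>=a)&(z<a+20); 
        if k.sum()>5: print(n,a,k.sum(),np.percentile(x[k],[1,25,50,75,90,99]).round(),np.percentile(y[k],[1,99]).round())
c=optics.camera("side");cv2.imwrite("pics/g.png",cv2.resize(c["color"][0:200,150:400,::-1],(750,600),interpolation=cv2.INTER_CUBIC))
E
```

```text
tcp -13.20963411400604 -49.7438381683213 110.83203867506028 [-1.6  0.2 -1.7]
[271.88 102.92] 50 [array([0.018, 0.023, 0.029]), array([-0.071, -0.068, -0.038]), array([0.235, 0.248, 0.25 ])]
side 190 104 [-38.  32.  40.  51.  56.  60.] [-178.  -92.]
side 210 388 [-46. -39. -20.  11.  48.  58.] [-177.   28.]
side 230 433 [-46. -35. -15.  19.  48.  58.] [-178.   25.]
side 250 483 [-44. -31. -15.   3.  47.  57.] [-178.   32.]
side 270 221 [-45. -23.  -7.  46.  52.  58.] [-178.  -58.]
side 290 403 [-48. -33. -11.  13.  49.  58.] [-177.  -42.]
side 310 438 [-46. -19.  35.  37.  55.  68.] [-186.  -19.]
side 330 800 [-47.  -7.  43.  57.  65.  70.] [-183.   80.]
side 350 281 [-46. -34. -20.  -2.   9.  19.] [-86. -45.]
side 370 286 [-47. -36. -20.  -2.   9.  18.] [-86. -48.]
side 390 303 [-47. -36. -20.  -3.   8.  18.] [-86. -49.]
side 410 271 [-78. -48. -29.  -9.   5.  21.] [-110.  -64.]
side 430 498 [-80. -57. -34. -10.   6.  17.] [-114.  -96.]
side 450 563 [-79. -55. -31.  -5.  12.  22.] [-115.  -97.]
side 470 300 [-79. -55. -32.  -6.   9.  20.] [-114.  -96.]
top 190 45 [32. 40. 46. 49. 52. 56.] [-175.  170.]
top 210 205 [-46. -38.  28.  33.  47.  55.] [-175.  170.]
top 230 346 [-46. -38. -25.  -5.  21.  53.] [-171.  168.]
top 250 524 [-45. -31. -17.  -1.  12.  48.] [-170.  168.]
top 270 18 [-46. -28. -20.  -7.  46.  46.] [-173.  123.]
top 290 42 [-49. -46. -43. -35. -28. -22.] [-90. -23.]
top 310 341 [34. 35. 39. 57. 68. 71.] [-184.  183.]
top 330 1415 [-48.  44.  53.  62.  67.  70.] [-182.  181.]
top 350 22 [-48. -47. -47. -46. -45. -42.] [-61. -32.]
top 370 26 [-48. -47. -46. -45. -44. -43.] [-64. -33.]
top 390 14 [-48. -47. -47. -45. -44. -44.] [-66. -44.]
top 410 67 [-79. -57. -49. -47. -46. -42.] [-99.  -1.]
top 430 78 [-79. -70. -61. -54. -48. -34.] [-107.   -0.]
top 450 212 [-78. -58. -51. -44. -12.  29.] [-113.   -0.]
top 470 771 [-75. -47. -41.  12.  20.  30.] [-113.   -1.]
```

View pics/g.png

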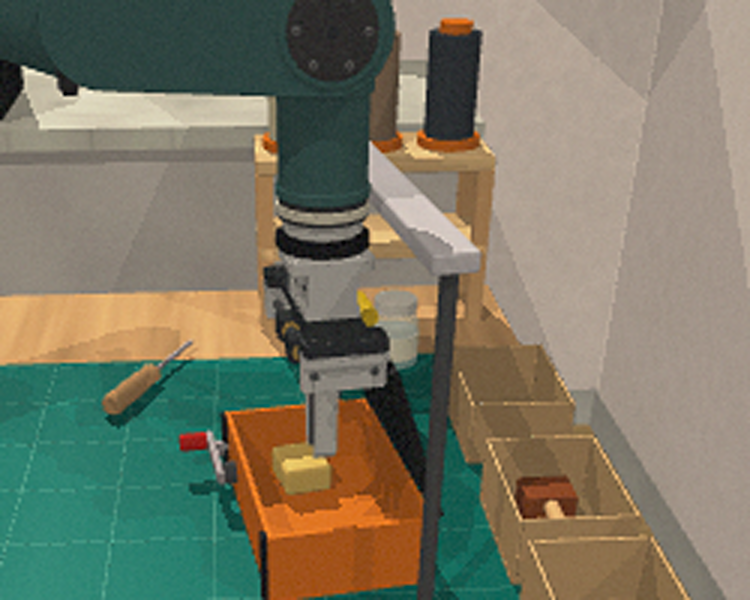

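Emit:
{"api": "drive_tool", "payload": {
  "motion": [
    [[20, -1, 0, 0, 0], [20, -2, 0, 0, 0], [20, -2, 0, 0, 0]]
  ]
}}

```text
time_s: 18.35
tcp_pos: [0.6522, 0.0701, 0.1108]
orientation: [[-0.989, -0.146, 0.0], [-0.146, 0.989, 0.0], [-0.0, 0.0, -1.0]]
ft_force: [-0.9, -1.1, -2.5]
finger_gap: 0.213
grasp_force: 1.2
```

```bash
python3 l.py; cat > a.py <<'E'
from h import *
for n in("side","top"):
    c=optics.camera(n);q=cloud(c)-C0;x=q@XC*1000;y=q@YC*1000;z=q[...,2]*1000;v=c["color"].max(-1)
    k=(v<70)&(y>-121)&(y<-90 if n=="side" else y<120)&(x>15)&(x<95)&(z>90)&(z<208)
    for a in range(90,210,20):
        j=k&(z>=a)&(z<a+20); print(n,a,j.sum(),np.percentile(x[j],[10,50,90]).round(1) if j.sum()>3 else "")
    if k.sum()>20:
        p=np.c_[x[k],z[k]].astype(np.float32); l=cv2.fitLine(p,cv2.DIST_HUBER,0,.01,.01).ravel();print(n,"angle",np.arctan2(abs(l[1]),abs(l[0])),l)
E
python3 a.py
```

```text
tcp -11.198384989592572 -49.77037444192139 110.79343149658632 [-0.9 -1.1 -2.5]
[272.35897436 102.87179487] 39 [array([0.02 , 0.024, 0.03 ]), array([-0.071, -0.068, -0.043]), array([0.237, 0.247, 0.25 ])]
side 90 9 [63.1 65.8 67.8]
side 110 19 [56.7 60.2 63.2]
side 130 29 [51.4 55.8 59.4]
side 150 31 [44.7 49.2 52.8]
side 170 31 [37.9 41.1 46.9]
side 190 22 [32.8 35.9 40.5]
side angle 1.2756481 [  0.29088166  -0.95675904  50.114147   153.94557   ]
top 90 6 [69.8 72.3 73.7]
top 110 8 [63.7 65.8 68.2]
top 130 11 [57.4 58.7 61.9]
top 150 11 [50.7 52.8 55.2]
top 170 14 [44.1 46.5 49.6]
top 190 15 [38.3 40.8 43.1]
top angle 1.2504473 [  0.31489787  -0.9491256   50.89772    168.49399   ]
```

Emit:
{"api": "drive_tool", "payload": {
  "motion": [
    [[20, -1, 0, 0, 0], [20, -2, 0, 0, 0], [20, -2, 0, 0, 0]]
  ]
}}

```text
time_s: 18.88
tcp_pos: [0.6542, 0.0704, 0.111]
orientation: [[-0.989, -0.146, 0.0], [-0.146, 0.989, 0.0], [-0.0, 0.0, -1.0]]
ft_force: [-1.7, -0.0, -1.6]
finger_gap: 0.214
grasp_force: 1.2
```

```bash
python3 l.py;python3 a.py | grep angle; python3 - <<'E'
from h import *
c=optics.camera("side");q=cloud(c)-C0;x=q@XC*1000;y=q@YC*1000;z=q[...,2]*1000
m=(y<-45)&(y>-150)&(x>-80)&(x<120)
for a in range(205,420,10):
    k=m&(z>=a)&(z<a+10); xs=np.sort(x[k]); g=np.diff(xs); i=np.where(g>3)[0]
    print(a,k.sum(),"segments",[(round(s[0]),round(s[-1])) for s in np.split(xs,i+1) if len(s)>2])
E
```

```text
tcp -9.135169962163276 -49.78180669242057 110.95112195059265 [-1.7 -0.  -1.6]
[273.24242424 102.78787879] 33 [array([0.022, 0.026, 0.031]), array([-0.071, -0.068, -0.045]), array([0.238, 0.248, 0.25 ])]
side angle 1.2765528 [  0.29001597  -0.95702183  49.907      155.78719   ]
top angle 1.2572037 [  0.30847803  -0.9512315   56.013042   154.5669    ]
205 93 segments [(-41, 25), (30, 39)]
215 128 segments [(-41, 26), (32, 37)]
225 110 segments [(-42, 27)]
235 135 segments [(-42, 33)]
245 351 segments [(-42, 30)]
255 93 segments [(-31, 14)]
265 90 segments [(-32, 11)]
275 77 segments [(-31, 11)]
285 111 segments [(-42, 25)]
295 172 segments [(-45, 26)]
305 155 segments [(-45, 30)]
315 141 segments [(-42, 18), (35, 37)]
325 412 segments [(-44, 27), (35, 70)]
335 126 segments [(-44, 17), (20, 24)]
345 147 segments [(-43, 27)]
355 137 segments [(-43, 20), (25, 25)]
365 144 segments [(-43, 24)]
375 143 segments [(-43, 24)]
385 152 segments [(-42, 19), (22, 23)]
395 151 segments [(-43, 18), (21, 22)]
405 131 segments [(-43, 22)]
415 111 segments [(-78, 2), (6, 22), (25, 26)]
```

Emit:
{"api": "drive_tool", "payload": {
  "motion": [
    [[20, -1, 0, 0, 0], [20, -2, 0, 0, 0], [20, -2, 0, 0, 0]]
  ]
}}

```text
time_s: 19.45
tcp_pos: [0.6564, 0.0707, 0.1114]
orientation: [[-0.989, -0.146, 0.001], [-0.146, 0.989, 0.0], [-0.001, -0.0, -1.0]]
ft_force: [-2.6, -0.2, -0.9]
finger_gap: 0.21
grasp_force: 0.4
```

```bash
python3 l.py;python3 a.py | grep angle
```

```text
tcp -6.931484071207833 -49.773760080912744 111.4377689061735 [-2.6 -0.2 -0.9]
[274.09375 102.75   ] 32 [array([0.024, 0.029, 0.032]), array([-0.072, -0.069, -0.047]), array([0.238, 0.247, 0.251])]
side angle 1.2965937 [  0.27077946  -0.9626414   49.81494    159.86255   ]
top angle 1.2684742 [  0.2977378   -0.95464766  55.383644   159.9954    ]
```

Emit:
{"api": "drive_tool", "payload": {
  "motion": [
    [[20, -1, 0, 0, 0], [20, -1.5, 0, 0, 0], [20, -1.5, 0, 0, 0]]
  ]
}}

```text
time_s: 19.98
tcp_pos: [0.6576, 0.0709, 0.111]
orientation: [[-0.989, -0.146, 0.0], [-0.146, 0.989, 0.0], [-0.0, 0.0, -1.0]]
ft_force: [-2.8, -1.0, 0.5]
finger_gap: 0.213
grasp_force: 0.0
```

```bash
python3 l.py;python3 a.py | grep angle
```

```text
tcp -5.666802894548463 -49.78099256037087 110.99073642860813 [-2.8 -1.   0.5]
[274.42105263 102.60526316] 38 [array([0.024, 0.029, 0.034]), array([-0.072, -0.069, -0.046]), array([0.238, 0.247, 0.251])]
side angle 1.2963047 [  0.27105764  -0.9625631   51.68906    155.08334   ]
top angle 1.2746489 [  0.2918375  -0.9564679  49.97042   180.43633  ]
```

Emit:
{"api": "drive_tool", "payload": {
  "motion": [
    [[20, -1, 0, 0, 0], [20, -1, 0, 0, 0]]
  ]
}}

```text
time_s: 20.38
tcp_pos: [0.6585, 0.0711, 0.1109]
orientation: [[-0.989, -0.146, -0.0], [-0.146, 0.989, 0.0], [0.0, 0.0, -1.0]]
ft_force: [-1.7, -0.3, 1.3]
finger_gap: 0.212
grasp_force: 0.0
```

```bash
python3 l.py;python3 a.py | grep angle;  python3 - <<'E'
from h import *
c=optics.camera("side");q=cloud(c)-C0;x=q@XC*1000;y=q@YC*1000;z=q[...,2]*1000
m=(y<-20)&(y>-150)&(x>-80)&(x<33)
for a in range(205,410,12):
    k=m&(z>=a)&(z<a+12); print(a,np.sort(x[k])[-4:].round(1))
k=(z>318)&(z<336)&(x>33)&(x<75)&(abs(y)<180); print("lamp front",np.percentile(x[k],[0,1,5]))
c=optics.camera("side");cv2.imwrite("pics/i.png",cv2.resize(c["color"][40:160,220:340,::-1],(600,600),interpolation=cv2.INTER_CUBIC))
E
```

```text
tcp -4.769930423609249 -49.76405768513337 110.85781982891667 [-1.7 -0.3  1.3]
[275.         102.60606061] 33 [array([0.027, 0.03 , 0.034]), array([-0.071, -0.068, -0.047]), array([0.237, 0.247, 0.252])]
side angle 1.3058321 [  0.2618747  -0.9651019  52.106117  155.639    ]
top angle 1.2813033 [  0.2854664   -0.95838875  51.82505    176.3278    ]
205 [26.8 27.1 27.9 29.1]
217 [28.3 28.4 28.6 28.9]
229 [30.2 30.9 31.  31.8]
241 [32.  32.  32.2 32.4]
253 [16.2 18.2 18.5 18.7]
265 [15.1 15.5 15.7 16. ]
277 [15.3 15.3 16.  16.1]
289 [30.1 30.3 30.5 30.9]
301 [31.  32.1 32.7 32.9]
313 [22.2 22.4 23.9 27.3]
325 [29.4 29.8 29.9 32. ]
337 [28.8 29.5 29.7 31.8]
349 [25.2 25.3 25.3 26.1]
361 [29.2 29.3 29.4 29.5]
373 [27.7 27.8 28.  28.4]
385 [26.8 27.  27.6 27.6]
397 [25.9 26.  26.3 26.6]
409 [26.7 29.7 30.2 30.6]
lamp front [34.79918239 35.12235976 35.52175673]
```

View pics/i.png

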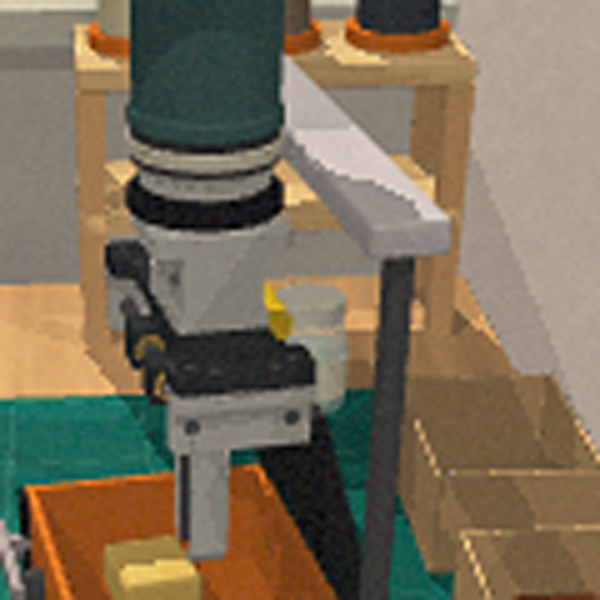

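The crop shows the pull at (278,310) resting over the top edge of the hand's black block, against the narrower housing. The hand is therefore slightly too low. I'll back off, raise it 16 mm and push with the block's face, which needs less reach towards the bar.

Emit:
{"api": "drive_tool", "payload": {
  "motion": [
    [[20, 10, 0, 0, 0], [20, 25, 0, 0, 0], [20, 35, 0, 0, 0], [20, 35, 0, -16, 0], [20, 35, 0, -16, 0], [20, 27, 0, -16, 0], [20, 20, 0, -16, 0], [20, 16, 0, -16, 0], [20, 13, 0, -16, 0], [20, 13, 0, -16, 0]]
  ]
}}

```text
time_s: 21.88
tcp_pos: [0.6457, 0.0692, 0.1266]
orientation: [[-0.989, -0.146, -0.0], [-0.146, 0.989, 0.0], [0.0, 0.0, -1.0]]
ft_force: [-0.1, -0.5, 0.3]
finger_gap: 0.21
grasp_force: 0.0
```

```bash
python3 l.py;python3 a.py | grep angle
```

```text
tcp -17.690856597652875 -49.745452943486725 126.57603686677074 [-0.1 -0.5  0.3]
[272.58139535  99.74418605] 43 [array([0.021, 0.027, 0.034]), array([-0.069, -0.054, -0.034]), array([0.247, 0.249, 0.251])]
side angle 1.2976398 [  0.26977223  -0.9629242   51.63032    156.96654   ]
top angle 1.2790104 [  0.2876631   -0.95773166  52.17998    174.99548   ]
```

Emit:
{"api": "drive_tool", "payload": {
  "motion": [
    [[20, -1.5, 0, 0, 0], [20, -3, 0, 0, 0], [20, -4, 0, 0, 0], [20, -4, 0, 0, 0]]
  ]
}}

```text
time_s: 22.52
tcp_pos: [0.6495, 0.0697, 0.1274]
orientation: [[-0.989, -0.146, 0.0], [-0.146, 0.989, -0.0], [-0.0, -0.0, -1.0]]
ft_force: [-3.7, -1.1, 3.1]
finger_gap: 0.211
grasp_force: 1.7
```

Emit:
{"api": "drive_tool", "payload": {
  "motion": [
    [[20, -1, 0, 0, 0], [20, -2, 0, 0, 0], [20, -2, 0, 0, 0]]
  ]
}}

```text
time_s: 22.9
tcp_pos: [0.6515, 0.07, 0.1271]
orientation: [[-0.989, -0.146, -0.0], [-0.146, 0.989, -0.0], [0.0, 0.0, -1.0]]
ft_force: [-4.3, -0.1, 3.3]
finger_gap: 0.211
grasp_force: 2.2
```

```bash
python3 l.py;python3 a.py | grep angle
```

```text
tcp -11.891717301740236 -49.79416474341521 127.07681299269186 [-4.3 -0.1  3.3]
[274.03030303  99.        ] 33 [array([0.026, 0.031, 0.038]), array([-0.069, -0.055, -0.034]), array([0.248, 0.251, 0.252])]
side angle 1.3161461 [  0.2519069  -0.9677515  54.498283  150.9204   ]
```

Emit:
{"api": "drive_tool", "payload": {
  "motion": [
    [[20, -1, 0, 0, 0], [20, -2, 0, 0, 0], [20, -2, 0, 0, 0]]
  ]
}}

```text
time_s: 23.42
tcp_pos: [0.6512, 0.07, 0.1272]
orientation: [[-0.989, -0.146, -0.005], [-0.146, 0.989, -0.001], [0.005, 0.0, -1.0]]
ft_force: [-12.3, -3.2, 5.3]
finger_gap: 0.212
grasp_force: 6.6
```

Emit:
{"api": "drive_tool", "payload": {
  "motion": [
    [[20, -1, 0, 0, 0], [20, -1.5, 0, 0, 0], [20, -1.5, 0, 0, 0]]
  ]
}}

```text
time_s: 23.8
tcp_pos: [0.6509, 0.0699, 0.1273]
orientation: [[-0.989, -0.145, -0.009], [-0.145, 0.989, -0.001], [0.009, -0.0, -1.0]]
ft_force: [-18.2, -2.9, 8.9]
finger_gap: 0.212
grasp_force: 9.7
```

```bash
python3 l.py;python3 a.py | grep angle
```

```text
tcp -12.52089575338134 -49.823900889421004 127.32787807381595 [-18.2  -2.9   8.9]
[274.03125  98.875  ] 32 [array([0.026, 0.031, 0.036]), array([-0.071, -0.053, -0.035]), array([0.249, 0.251, 0.252])]
side angle 1.3162208 [  0.2518347  -0.9677703  52.72046   158.65808  ]
```

Force rises to 18 N with no further movement, so the lid is on its stop. Now I'll back off and go to the spool.

Emit:
{"api": "drive_tool", "payload": {
  "motion": [
    [[20, 8, 0, 0, 0], [20, 25, 0, 0, 0], [20, 60, 0, 0, 0], [50, 100, 0, 0, 0], [65, 120, -40, -20, 0], [65, 135, -85, -40, 0], [65, 140, -130, -50, 0], [65, 140, -170, -50, 0], [65, 140, -170, -50, 0]]
  ]
}}

```text
time_s: 25.08
tcp_pos: [0.5418, -0.1205, 0.1762]
orientation: [[-0.99, -0.142, 0.001], [-0.142, 0.99, -0.0], [-0.001, -0.0, -1.0]]
ft_force: [0.6, 1.0, 0.1]
finger_gap: 0.69
grasp_force: 0.0
```

```bash
python3 l.py;python3 a.py | grep angle; python3 - <<'E'
from h import *
for n in("side","top"):
    c=optics.camera(n);H=hsv(c);h,s,v=H[...,0],H[...,1],H[...,2];P=cloud(c)
    for ce,A,M in blobs((h>3)&(h<20)&(s>150)&(P[...,2]>.08)&(P[...,2]<.1)&(P[...,1]<-.15)&(P[...,0]>.35)&(P[...,0]<.65),5):
        print(n,"cap",ce.round(1),A,np.median(P[M],0).round(4),ray(c,*ce,.09).round(4))
print(delta([.4822,-.2100,.048],98.38),telemetry.observe()["tcp_pos"])
E
```

```text
tcp -148.15337746771178 -222.32502032407672 176.1630825658636 [0.6 1.  0.1]
[274.14814815 101.49382716] 81 [array([0.024, 0.029, 0.038]), array([-0.071, -0.064, -0.035]), array([0.238, 0.248, 0.252])]
side angle 1.3232167 [  0.24505813  -0.9695084   51.283253   163.94601   ]
top angle 1.3007755 [  0.26675147  -0.9637653   53.483166   178.4734    ]
side cap [185.3 228.3] 59 [ 0.4828 -0.2104  0.0889] [ 0.4834 -0.2115  0.09  ]
side cap [194.9 260.4] 87 [ 0.5083 -0.3013  0.0892] [ 0.5085 -0.3026  0.09  ]
side cap [163.1 303. ] 124 [ 0.4621 -0.3939  0.089 ] [ 0.4623 -0.3945  0.09  ]
top cap [343.5 221.5] 32 [ 0.5065 -0.3006  0.0901] [ 0.5065 -0.3008  0.09  ]
top cap [377.7 237.8] 81 [ 0.46   -0.3922  0.0876] [ 0.4604 -0.3914  0.09  ]
(array([ 72.3, -83.5, 128.5]), np.float64(0.0015)) [ 0.54137834 -0.11684696  0.17654714]
```

Emit:
{"api": "drive_tool", "payload": {
  "motion": [
    [[65, 30, -35, 0, 0], [65, 60, -70, 0, 0], [65, 72, -83.5, 0, 0], [65, 72, -83.5, 0, 0], [65, 72, -83.5, 35, 0], [65, 72, -83.5, 70, 0], [65, 72, -83.5, 105, 0], [65, 72, -83.5, 128.5, 0], [65, 72, -83.5, 128.5, 0]]
  ]
}}

```text
time_s: 26.45
tcp_pos: [0.4815, -0.2087, 0.046]
orientation: [[-0.989, -0.148, -0.004], [-0.148, 0.989, 0.003], [0.004, 0.004, -1.0]]
ft_force: [0.3, 0.3, 0.7]
finger_gap: 0.691
grasp_force: 0.0
```

Emit:
{"api": "drive_tool", "payload": {
  "motion": [
    [[20, 0, 0, 0, 0], [20, 0, 0, 0, 0], [20, 0, 0, 0, 0], [20, 0, 0, 0, 0], [20, 0, 0, 0, 0], [20, 0, 0, 0, 0], [20, 0, 0, 0, 0]]
  ],
  "squeeze": 12
}}

```text
time_s: 27.32
tcp_pos: [0.4827, -0.2112, 0.0492]
orientation: [[-0.989, -0.146, 0.001], [-0.146, 0.989, -0.0], [-0.001, -0.0, -1.0]]
ft_force: [-0.2, 1.4, 4.6]
finger_gap: 0.338
grasp_force: 12.0
```

```bash
python3 - <<'E'
from h import *
s=telemetry.observe();print(s["tcp_pos"],s["finger_gap"]*94,s["ft_force"])
E
```

```text
[ 0.48267895 -0.21115659  0.04917408] 31.761804712893063 [-0.20412845  1.36062447  4.63669751]
```

```bash
python3 - <<'E'
from h import *
print(delta(case(-36,-42,169),98.38),delta(case(-36,-42,27),98.38))
E
```

```text
(array([-184. ,  261.3, -119.7]), np.float64(-0.0)) (array([-183.8,  261.4,   22.3]), np.float64(-0.0))
```

Emit:
{"api": "drive_tool", "payload": {
  "motion": [
    [[20, 0, 0, -15, 0], [20, 0, 0, -40, 0], [20, 0, 0, -75, 0], [20, 0, 0, -105, 0], [20, 0, 0, -120, 0], [20, 0, 0, -120, 0]]
  ]
}}

```text
time_s: 28.08
tcp_pos: [0.4826, -0.2115, 0.1693]
orientation: [[-0.989, -0.146, 0.002], [-0.146, 0.989, -0.001], [-0.001, -0.001, -1.0]]
ft_force: [-0.6, 0.3, -1.5]
finger_gap: 0.338
grasp_force: 12.0
```

Emit:
{"api": "drive_tool", "payload": {
  "motion": [
    [[20, -12, 20, 0, 0], [20, -35, 55, 0, 0], [20, -60, 92, 0, 0], [20, -88, 130, 0, 0], [20, -116, 168, 0, 0], [20, -144, 206, 0, 0], [20, -168, 238, 0, 0], [20, -181, 256, 0, 0], [20, -184, 261.3, 0, 0], [20, -184, 261.3, 0, 0], [20, -184, 261.3, 0, 0]]
  ]
}}

```text
time_s: 29.45
tcp_pos: [0.6259, 0.0728, 0.1685]
orientation: [[-0.99, -0.144, -0.0], [-0.144, 0.99, -0.0], [0.0, -0.0, -1.0]]
ft_force: [-0.2, 0.7, -1.0]
finger_gap: 0.339
grasp_force: 12.0
```

```bash
python3 - <<'E'
from h import *
s=telemetry.observe();t=s["tcp_pos"]-C0;print("tcp",t@XC*1000,t@YC*1000,t[2]*1000,s["ft_force"].round(1),s["finger_gap"]*94)
c=optics.camera("side");cv2.imwrite("pics/j.png",cv2.resize(c["color"][20:220,150:400,::-1],(750,600),interpolation=cv2.INTER_CUBIC))
E
```

```text
tcp -36.818397596591566 -43.24793723790739 168.54824726640553 [-0.2  0.7 -1. ] 31.83285610190063
```

View pics/j.png

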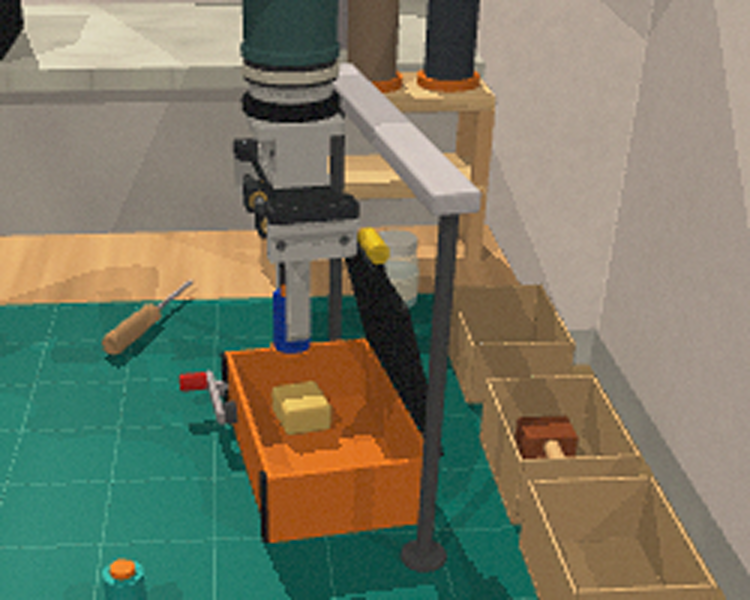

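The hand holds the blue spool upright at (285,320) above the case. The lid is open, the wax is clear to the left, and the hand is clear of the bar. Lowering now.

Emit:
{"api": "drive_tool", "payload": {
  "motion": [
    [[20, 0, 0, 20, 0], [20, 0, 0, 45, 0], [20, 0, 0, 70, 0], [20, 0, 0, 95, 0], [20, 0, 0, 115, 0], [20, 0, 0, 130, 0], [20, 0, 0, 137, 0], [20, 0, 0, 139, 0], [20, 0, 0, 140, 0], [20, 0, 0, 140, 0], [20, 0, 0, 140, 0]]
  ]
}}

```text
time_s: 30.88
tcp_pos: [0.6266, 0.0743, 0.029]
orientation: [[-0.989, -0.146, 0.001], [-0.146, 0.989, 0.0], [-0.001, -0.0, -1.0]]
ft_force: [-0.2, 0.3, -0.6]
finger_gap: 0.339
grasp_force: 12.0
```

Emit:
{"api": "drive_tool", "payload": {
  "motion": [
    [[20, 0, 0, 1, 0], [20, 0, 0, 2, 0], [20, 0, 0, 2, 0]]
  ]
}}

```text
time_s: 31.25
tcp_pos: [0.626, 0.0742, 0.0262]
orientation: [[-0.989, -0.146, -0.0], [-0.146, 0.989, 0.0], [0.0, 0.0, -1.0]]
ft_force: [0.0, -0.4, -1.5]
finger_gap: 0.338
grasp_force: 12.0
```

Emit:
{"api": "drive_tool", "payload": {
  "motion": [
    [[20, 0, 0, 0.7, 0], [20, 0, 0, 1.4, 0], [20, 0, 0, 1.4, 0]]
  ]
}}

```text
time_s: 31.62
tcp_pos: [0.6261, 0.0742, 0.0248]
orientation: [[-0.989, -0.146, -0.0], [-0.146, 0.989, 0.0], [0.0, 0.0, -1.0]]
ft_force: [0.4, 0.1, 0.5]
finger_gap: 0.338
grasp_force: 12.0
```

Emit:
{"api": "drive_tool", "payload": {
  "motion": [
    [[20, 0, 0, 0.7, 0], [20, 0, 0, 1, 0], [20, 0, 0, 1, 0]]
  ]
}}

```text
time_s: 32.0
tcp_pos: [0.6263, 0.0742, 0.0242]
orientation: [[-0.989, -0.146, 0.0], [-0.146, 0.989, 0.0], [-0.0, 0.0, -1.0]]
ft_force: [-0.7, 0.4, 0.1]
finger_gap: 0.337
grasp_force: 12.0
```

Emit:
{"api": "drive_tool", "payload": {
  "motion": [
    [[20, 0, 0, 0.7, 0], [20, 0, 0, 1, 0], [20, 0, 0, 1, 0]]
  ]
}}

```text
time_s: 32.38
tcp_pos: [0.6263, 0.0742, 0.0243]
orientation: [[-0.989, -0.146, 0.001], [-0.146, 0.989, 0.0], [-0.001, -0.0, -1.0]]
ft_force: [-2.4, 0.8, 5.4]
finger_gap: 0.34
grasp_force: 12.0
```

Emit:
{"api": "drive_tool", "payload": {
  "motion": [
    [[36, 0, 0, 0, 0], [46, 0, 0, 0, 0], [55, 0, 0, 0, 0], [55, 0, 0, 0, 0], [55, 0, 0, -15, 0], [55, 0, 0, -40, 0], [55, 0, 0, -75, 0], [55, 0, 0, -110, 0], [55, 40, 0, -125, 0], [55, 90, 0, -125, 0], [55, 140, 0, -125, 0], [55, 150, 0, -125, 0]]
  ]
}}

```text
time_s: 33.88
tcp_pos: [0.4757, 0.0522, 0.1492]
orientation: [[-0.989, -0.146, 0.001], [-0.146, 0.989, 0.0], [-0.001, -0.0, -1.0]]
ft_force: [0.6, -0.4, -0.0]
finger_gap: 0.583
grasp_force: 0.0
```

```bash
python3 l.py;python3 a.py|grep angle; python3 - <<'E'
from h import *
for n in("side","top"):
    c=optics.camera(n);H=hsv(c);h,s,v=H[...,0],H[...,1],H[...,2];q=cloud(c)-C0;P=q+C0
    if n=="side":cv2.imwrite("pics/k.png",cv2.resize(c["color"][70:330,130:400,::-1],(623,600),interpolation=cv2.INTER_CUBIC))
    for nm,m in(("blue",(h>108)&(h<132)&(s>100)&(v>40)),("knob",((h<8)|(h>172))&(s>150)&(v>60)&(q@YC>.09)),("cap",(h>3)&(h<20)&(s>150)&(P[...,2]>.061)&(P[...,2]<.068)&(abs(q@XC+.036)<.02))):
        for ce,A,M in blobs(m&(abs(q@XC)<.13)&(abs(q@YC)<.15),4):
            print(n,nm,ce.round(1),A,[np.percentile(q[M]@a,[5,50,95]).round(3) for a in(XC,YC,np.array([0,0,1]))])
E
```

```text
tcp -188.36784707874244 -41.7873305369575 149.15220503561622 [ 0.6 -0.4 -0. ]
[274.13414634 101.54878049] 82 [array([0.023, 0.029, 0.038]), array([-0.071, -0.065, -0.035]), array([0.238, 0.247, 0.252])]
side angle 1.3147563 [  0.2532517   -0.96740043  53.1862     155.05461   ]
top angle 1.2979748 [  0.26944965  -0.9630145   52.518707   181.714     ]
side blue [247.4 171.1] 117 [array([-0.05 , -0.039, -0.022]), array([-0.059, -0.054, -0.041]), array([0.031, 0.048, 0.06 ])]
side knob [214.1 146.8] 48 [array([-0.121, -0.108, -0.096]), array([0.12 , 0.124, 0.13 ]), array([0.029, 0.037, 0.043])]
side cap [237.2 138. ] 25 [array([-0.052, -0.033, -0.017]), array([0.113, 0.116, 0.119]), array([0.062, 0.064, 0.067])]
side cap [247.4 164.4] 28 [array([-0.043, -0.035, -0.029]), array([-0.053, -0.044, -0.034]), array([0.062, 0.065, 0.066])]
side cap [253.2 178.9] 35 [array([-0.053, -0.036, -0.018]), array([-0.121, -0.119, -0.117]), array([0.063, 0.065, 0.068])]
top blue [212.7 185.7] 26 [array([-0.052, -0.048, -0.036]), array([-0.058, -0.052, -0.04 ]), array([0.033, 0.054, 0.06 ])]
top cap [209.1 182.5] 15 [array([-0.042, -0.037, -0.033]), array([-0.049, -0.044, -0.038]), array([0.062, 0.064, 0.067])]
top cap [153.6 187.4] 5 [array([-0.029, -0.023, -0.021]), array([0.115, 0.116, 0.118]), array([0.062, 0.067, 0.068])]
top cap [154.6 195.8] 5 [array([-0.052, -0.049, -0.047]), array([0.115, 0.116, 0.118]), array([0.064, 0.066, 0.067])]
```

View pics/k.png

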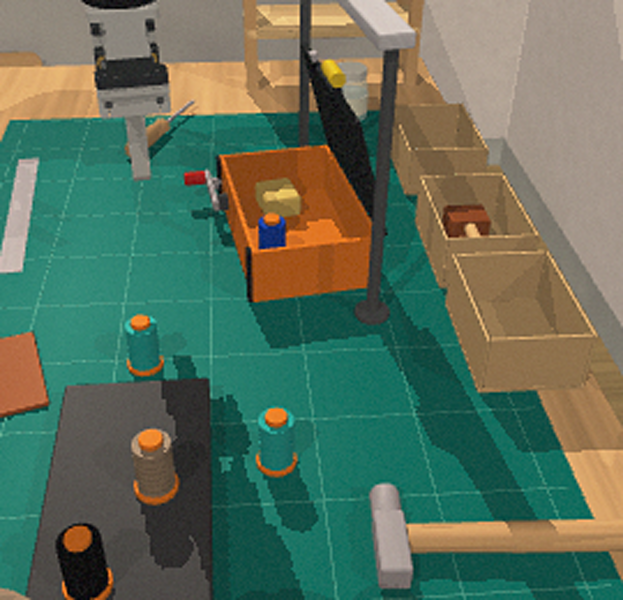

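The blue spool stands upright in the case at (271,230), with its cap 65 mm above the bench. The lid is on its stop, the lever is over at (195,178), and the other spools and the wax are undisturbed. The hand is clear, so I'll hand the job in.

```bash
python3 -c "
from bench import order;print(order.job_done())"
```

```text
the job is handed in; nothing more can be done
None
```

The job is handed in at about 34 s: lever swung fully to the side, lid open on its stop, blue spool set down upright on the case floor, the other two spools and the wax block left where they were, and no sign that the robot touched the light bar.

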